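# Click a sample indexer to its third stop and hold it there

### The arm

A 6-joint arm with a two-finger parallel gripper is mounted at the origin on a cart in front of the work surface, level with it; the furniture and walls round the work are solid. World frame = base frame: x ahead of the robot, y to its left, z up, the work surface at z = 0. Lengths are in mm, angles in degrees, forces in N, time in s.
With the tool pointing down it reaches from about 425 to 950 mm from the base axis. Payload 14.7 kg.
Tool frame: the origin (TCP) lies at the very end of the fingers, on their centre line; the grasp point (between the pads) lies r.grasp_offset behind it (r.grasp_offset is the distance from the TCP to the grasp point, in mm); z points along the fingers, y is the direction in which the jaws open and shut (so a half turn about z gives the same grasp; the last joint's range is limited). The gripper opens to 85 mm and grips with 20 to 120 N. Pads are 22 mm wide; open, the fingers measure 114 mm over their backs; the gripper's body (76 mm by 85 mm) begins 54 mm behind the grasp point. The pads swing forward as they close: fully open they stand 13 mm farther back than shut.
Start: joints at [68.549, 27.513, 91.461, -0, 61.026, -2.67], TCP at [209.25, 615.391, 210.697] pointing down, gripper open.
Joint ranges: [-157.49, 157.49], [-46.99, 117.5], [13.45, 153.17], [-89.5, 269.5], [5.16, 153.95], [-167.48, 167.48]. Speed limits (degrees/s): [108.29, 108.29, 136.94, 172.46, 172.46, 172.46].

### API

Orientations are given as a 3x3 rotation matrix whose columns are the frame's x, y, z axes.
In Python, from rig import r gives the robot as it stands. Calls block until the motion is done:
- r.move_pose(position, orientation): joint-space move of the TCP to a pose.
- r.move_straight(position, frame=None, feed=150): straight line of the TCP; frame=None keeps the orientation; feed is the mean speed in mm/s.
- r.set_joints(angles): joint-space move.
- r.open_gripper() and r.clamp(newtons=None): open the fingers fully, or close them until they stop; newtons is the grip in N (None keeps the last).
- r.wait(seconds).
- r.inverse_kinematics(position, orientation): joint angles nearest the present ones, or None.
- r.read_state(): the state.
- r.grab_frame(name): name is "scene" or "top" or "wrist"; returns a dict with "img" (480x640x3 uint8, red, green, blue), "mtx" (3x3 intrinsics, pixels), "k1" (the pictures are not rectified: a ray, as slopes to the right and down, at radius r is drawn at 1 + k1 r^2 times it, then the intrinsics apply), "rvec" (rotation vector, rad) and "tvec" (3), from world to camera coordinates, as OpenCV has them; the wrist camera has in their place "T_tool_cam" (4x4, takes a point from camera to tool coordinates, whose origin is the TCP and whose axes are the flange's). Camera axes: x right, y down, z forward; pixel columns grow to the right and rows downward; lengths in mm; the calibration is good to about 2 mm. A picture is of the moment at which its call begins: read the wrist's pose just before it. There is no depth.
A pose or a line that the arm cannot do raises r.PlanningError and nothing moves.
- r.finish_job(): hands the job in, once; it reports no verdict.
Trained networks look in a picture, given as the dict that the camera call returned (one of the last four; its "shot" number tells which), for a name from the list of things; names that differ only in an ending like _2 or _b are one class to them, and where a whole thing is asked for, a point or a joint stands for the part that bears it (a point fixed in the world has none). Each returns a list of dicts, best first, with "p" (0 to 1); they miss things now and then, are a little off and sometimes report something else, mostly with a low value. They report only what shows in the picture. A call takes as long as a camera call.
- r.cut_out(query, picture): "mask" (480x640 bool, what is visible of it) and "bbox" ([left, top, width, height] in pixels, round what is visible of it).
- r.mark_of(query, picture): "at" ([column, row] in pixels: a listed point, or the origin of a listed thing).
The state is a dict: "clock": time; "qpos": joint angles; "qvel": joint speeds; "tau": joint torques, N m; "position": TCP position; "tcp_rot": TCP orientation; "contact_force": force on the tool from outside, world axes, zero at the start; "wrist_torque": the same for the moment, N m; "width": opening from 0.0 (shut) to 1.0 (fully open).
Only numpy, scipy, OpenCV 4.12 (cv2) and the standard library are available. Lean on these libraries where they do the work, as an engineer would, in place of code of your own. Each camera call takes 0.05 s, during which the arm holds its last target. There are 200 camera calls.

### The job

Unlock the sample indexer by turning its small lock knob clockwise until it clicks over its detent, then turn the big knob in the middle of the round plate clockwise, three clicks on from home to the third stop, without running on towards the fourth. The plate is sprung and runs home when let go, so finish still holding the big knob steady at the third stop. Leave the beaker, dish and vial beside the indexer undisturbed.

Things in the scene. Friction and masses are not known exactly. Their poses are not given: they have to be found in the camera images.
- indexer: Sample indexer: grey and aluminium block 230 x 225 mm, top 37 mm high, fixed. Origin on the worktop under the round plate's axis; z up. Lock knob's axis at (80, 75) mm in this frame. A reading head with white top, 69 mm high, stands at -y, 69 mm or more from the plate's axis. Black marks round the plate: home (longest, at -x) and stops 1 to 4, 22.5 degrees apart, clockwise.
- index_grip (a point): Grip point of the big index knob: on the plate's axis, 90 mm above the worktop, turning with it. An upright black bar 56 mm long (point x) and 14 mm thick (point y), 64 to 104 mm above the worktop, on a round hub 50 mm wide below it; white line at its -x end. It is fixed on the plate, a disc 164 mm across, top at 47 mm, with 16 low sample pans. z is up.
- index_knob: The big index knob itself, the part to be held; its origin lies on the plate's axis at the worktop's height and it turns with the plate. Bar along x.
- index_plate (a joint): Angle of plate and big knob, rad: 0 home, growing clockwise from above; a click every 0.393, third stop 1.178, fourth 1.571, end 1.68. A spring (0.05 Nm at home, 0.07 at stop 3) always drives it home; clicks add a ripple of +-0.04 Nm (hardest a quarter step past a stop, easiest a quarter step before the next). While locked, a pin on the plate meets the latch bar after about 0.06 rad.
- lock_grip (a point): Grip point of the small lock knob: on its axis, 90 mm above the worktop, 110 mm from the plate's axis, turning with it. An upright black bar 40 mm long (point x) and 12 mm thick (point y), 65 to 104 mm above the worktop, on a hub 30 mm wide. A steel latch bar, 72 mm long, 52 to 60 mm above the worktop, points along the point's -x and swings with it. z is up.
- lock (a joint): Angle of the lock knob in rad: 0 locked, growing clockwise seen from above to its end stop at 1.047 (60 degrees), unlocked. It resists with up to 0.08 Nm until half-way (0.52), then clicks over and goes on by itself to the end stop, where it stays when let go.
- beaker: Small empty glass beaker, 44 mm wide and 58 mm high, loose beside the indexer; origin under its centre. To be left alone.
- petri_dish: Flat clear round dish, 59 mm wide and 15 mm high, loose beside the indexer; origin under its centre. To be left alone.
- vial: Small brown vial with a screw cap, 22 mm wide and 48 mm high, loose beside the indexer; origin under its centre. To be left alone.

How it is judged (in metres and radians):
On the way, in this order (a step that is already met when the one before it is completed fails the run):
1. the lock knob is turned clockwise until it has clicked over its detent, with the plate still at home (value of joint lock above 0.9 rad and value of joint index_plate below 0.15 rad), for 0.1 s.
2. the big knob is turned to the third stop and held there by the fingers (value of joint index_plate between 1.078 and 1.278 rad and value of joint lock above 0.9 rad and contact force between the fingers and index_knob above 1 N), for 0.3 s.
At the end, for the whole second after the job is handed in: The plate stands at its third stop (1.178 rad within 0.1 rad) at rest (under 0.1 rad/s), held there by the fingers on the big knob (over 1 N), and the lock knob is in its unlocked position (over 0.9 rad) (all of step 2 and not (velocity of joint index_plate above 0.1 rad/s) and velocity of joint index_plate above -0.1 rad/s); the arm keeps its last pose, push and grip.
It fails at once if the plate is run on past the third stop, half-way to the fourth (value of joint index_plate above 1.374 rad).
It fails at once if the beaker beside the indexer is shoved or knocked over (distance of beaker from where it was at the start of the episode above 0.02 m or angle between beaker's own z axis and vertical above 0.4 rad).
It fails at once if the dish beside the indexer is shoved or knocked over (distance of petri_dish from where it was at the start of the episode above 0.02 m or angle between petri_dish's own z axis and vertical above 0.4 rad).
It fails at once if the vial beside the indexer is shoved or knocked over (distance of vial from where it was at the start of the episode above 0.02 m or angle between vial's own z axis and vertical above 0.4 rad).
It also fails if it takes over 51 s, if anything falls off the work surface, if the arm or the gripper's body presses on something with over 40 N, if the wrist force passes 120 N, or if a joint passes its speed limit or range.

## Working session

There is one attempt and no reset: what is moved stays moved. The work goes in short steps, each a Python script; the robot and the scene stay as the last script left them, time stands still between calls to the robot, and variables do not carry over. Pictures are saved under pics/ and viewed, about 8 in all and at most 12, crops included, and the job is handed in when it is done.

```bash
mkdir -p pics; cat > h.py <<'E'
from rig import r
import numpy as np, cv2
def ray(f,px,T=None):
    """origin and direction in world of a pixel"""
    K=np.array(f["mtx"]);d=(np.linalg.inv(K)@[px[0],px[1],1])[:2];u=d.copy()
    for _ in range(20): u=d/(1+f["k1"]*(u@u))
    v=np.array([u[0],u[1],1.])
    if T is not None:
        return T[:3,3],T[:3,:3]@v
    R=cv2.Rodrigues(np.array(f["rvec"],float))[0];t=np.array(f["tvec"],float).ravel()
    return -R.T@t,R.T@v
def atz(f,px,z,T=None):
    o,d=ray(f,px,T);return o+d*(z-o[2])/d[2]
def wristT():
    s=r.read_state();T=np.eye(4);T[:3,:3]=s["tcp_rot"];T[:3,3]=s["position"];return T
def save(f,n): cv2.imwrite("pics/"+n,f["img"][:,:,::-1])
E
python3 - <<'E'
from h import *
print(r.grasp_offset, r.read_state()["clock"])
for n in("scene","top"):
    f=r.grab_frame(n);save(f,n+"1.png")
    for q,z in(("indexer",0),("index_grip",90),("lock_grip",90),("beaker",0),("petri_dish",0),("vial",0)):
        for m in r.mark_of(q,f)[:2]: print(n,q,round(m["p"],2),np.round(m["at"]),np.round(atz(f,m["at"],z)))
E
```

```text
18.700000000000003 0.0
scene indexer 0.57 [305. 248.] [540. 158.   0.]
scene index_grip 0.65 [303. 216.] [545. 166.  90.]
scene lock_grip 0.82 [297. 186.] [581. 248.  90.]
scene beaker 0.36 [303. 248.] [537. 160.   0.]
scene petri_dish 0.68 [344. 318.] [515. -27.   0.]
scene vial 0.76 [388. 266.] [661.  24.   0.]
top indexer 0.94 [287. 240.] [541. 159.   0.]
top index_grip 0.87 [288. 238.] [538. 152.  90.]
top lock_grip 0.67 [234. 218.] [580. 261.  90.]
top beaker 0.77 [222. 300.] [414. 302.   0.]
top petri_dish 0.59 [373. 250.] [516. -27.   0.]
top vial 0.39 [351. 188.] [652.  18.   0.]
top vial 0.33 [371. 252.] [511. -23.   0.]
```

View pics/top1.png

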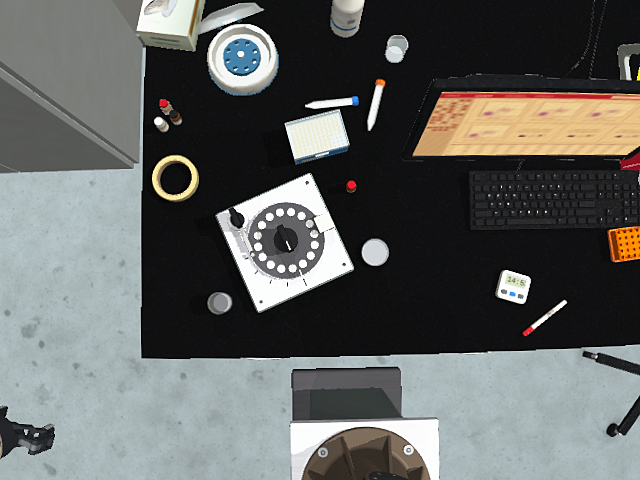

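View pics/scene1.png

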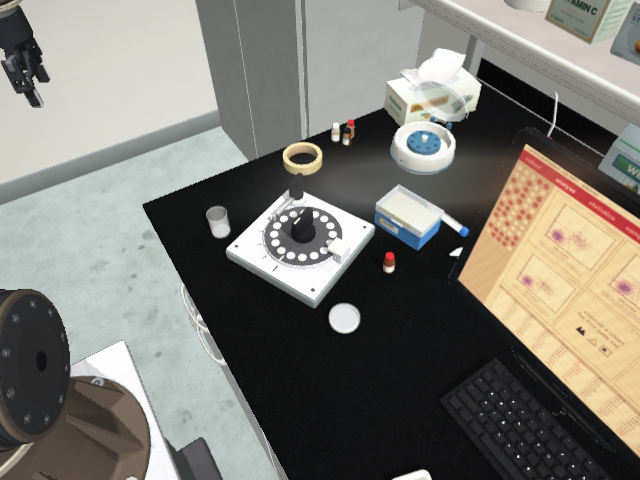

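The top view shows the plate axis at about (287,240), lock knob (236,217), head (322,222), home mark (304,278), beaker (220,302), dish (375,252) and vial (351,187). That gives an indexer yaw of about 26°. The scene view agrees. Next I'll look from close up.

```bash
python3 - <<'E'
from h import *
f=r.grab_frame("wrist");print(np.round(f["T_tool_cam"],2))
a=np.radians(26)
def R(y): c,s=np.cos(y),np.sin(y);return np.array([[c,s,0],[s,-c,0],[0,0,-1.]])
print(np.round(r.read_state()["tcp_rot"],2))
for k in(a,a+np.pi,a-np.pi/3,a+np.pi*2/3):
    q=r.inverse_kinematics([541,157,300],R(k));print(np.degrees(k),q)
E
```

```text
[[   0.     -0.95   -0.32   84.09]
 [   1.      0.      0.     -1.09]
 [  -0.     -0.32    0.95 -161.57]
 [   0.      0.      0.      1.  ]]
[[-0.95  0.32  0.  ]
 [ 0.32  0.95 -0.  ]
 [-0.   -0.   -1.  ]]
26.0 [ 1.30995793e+01  1.58878031e+01  9.64818963e+01 -2.54444375e-14
  6.76303006e+01  7.70995793e+01]
206.0 [ 1.30995793e+01  1.58878031e+01  9.64818963e+01 -2.54444375e-14
  6.76303006e+01 -1.02900421e+02]
-34.0 [ 1.30995793e+01  1.58878031e+01  9.64818963e+01 -2.54444375e-14
  6.76303006e+01  1.37099579e+02]
146.0 [ 1.30995793e+01  1.58878031e+01  9.64818963e+01 -2.54444375e-14
  6.76303006e+01 -4.29004207e+01]
```

```bash
cat >> h.py <<'E'
def R(y):
    y=np.radians(y);c,s=np.cos(y),np.sin(y);return np.array([[c,s,0],[s,-c,0],[0,0,-1.]])
E
python3 - <<'E'
from h import *
r.move_pose([550,195,320],R(206))
T=wristT();f=r.grab_frame("wrist");W=T@f["T_tool_cam"];save(f,"w1.png")
for q,z in(("indexer",0),("index_grip",90),("lock_grip",90)):
    for m in r.mark_of(q,f)[:2]: print(q,round(m["p"],2),np.round(m["at"]),np.round(atz(f,m["at"],z,W),1))
print(r.read_state()["clock"])
E
```

```text
indexer 0.63 [301. 155.] [537.9 156.9   0. ]
index_grip 0.91 [295. 165.] [538.8 156.2  90. ]
index_grip 0.53 [301. 156.] [527.4 157.9  90. ]
lock_grip 0.75 [358. 235.] [580.4 256.2  90. ]
2.9417
```

View pics/w1.png

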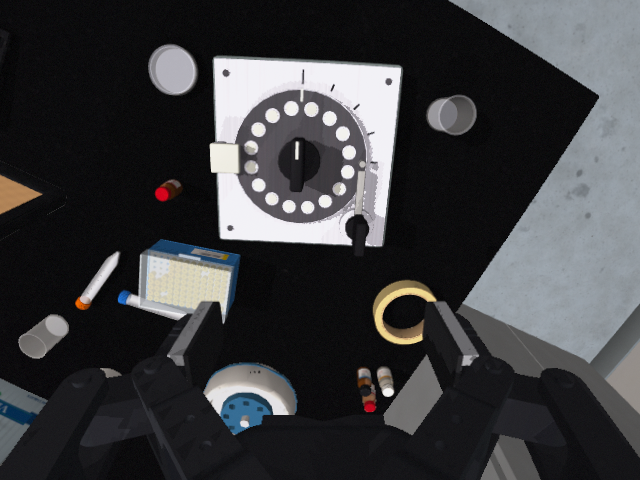

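Up in the image is the indexer's -x. I read the plate axis at about (302,157) and the lock at (357,232). The latch tip is at (362,163), and the head at (225,158). Next I'll refine yaw and axes with geometry.

```bash
python3 - <<'E'
from h import *
T=wristT();f=r.grab_frame("wrist");W=T@f["T_tool_cam"];g=f["img"]
P=lambda u,v,z:atz(f,(u,v),z,W)[:2]
c=[P(214,57,37),P(401,67,37),P(383,247,37),P(219,239,37)]
print(np.round(c,1).tolist())
ang=lambda a,b:np.degrees(np.arctan2(*(b-a)[::-1]))
print("sides",[round(np.linalg.norm(c[i]-c[i-1]),1) for i in range(4)],"yaw",ang(c[0],c[3]),ang(c[1],c[2]),ang(c[0],c[1])+90-0,ang(c[3],c[2]))
# pans: bright blobs on plate
m=(g.min(2)>200).astype(np.uint8)
n,l,st,ce=cv2.connectedComponentsWithStats(m)
pts=[P(*ce[i],49) for i in range(1,n) if 70<st[i,4]<260 and np.hypot(*(ce[i]-[300,157]))<65]
pts=np.array(pts);print(len(pts))
A=np.c_[2*pts,np.ones(len(pts))];s=np.linalg.lstsq(A,(pts**2).sum(1),rcond=None)[0]
print("axis",s[:2],"res",np.round(np.hypot(*(pts-s[:2]).T),1))
for q in("index_grip","lock_grip"):
    for k in r.cut_out(q,f)[:1]:
        print(q,k["p"],k["bbox"])
cv2.imwrite("pics/w1c.png",cv2.resize(g[120:270,260:410,::-1],(600,600),interpolation=cv2.INTER_CUBIC))
E
```

```text
[[475.4, 19.6], [390.7, 217.7], [594.7, 307.2], [681.1, 105.4]]
sides [np.float64(222.9), np.float64(215.5), np.float64(222.8), np.float64(219.5)] yaw 22.66401890205917 23.685866418199645 203.13576857604306 113.16607110599216
13
axis [537.01132232 157.70167281] res [59.6 59.6 59.6 59.5 59.6 59.7 59.9 59.6 59.7 59.8 59.5 59.6 59.5]
index_grip 0.6 [279.5, 136.1, 43.0, 55.0]
lock_grip 0.62 [342.6, 168.0, 27.0, 91.1]
```

View pics/w1c.png

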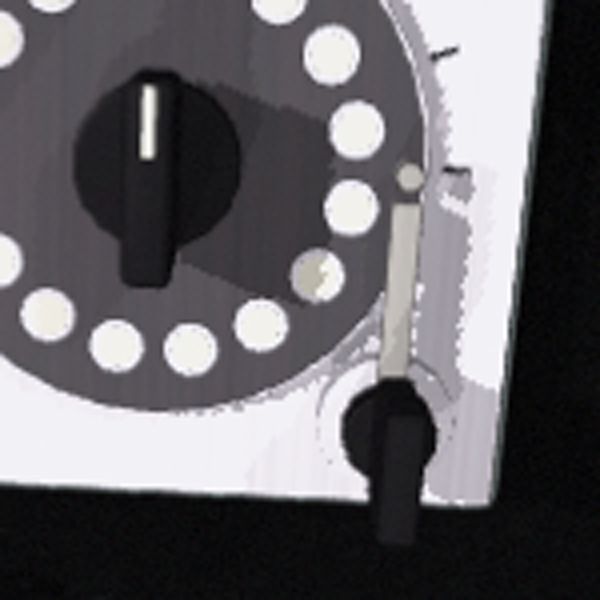

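```bash
cat >> h.py <<'E'
AX=np.array([537.,157.7]);LK=np.array([581.,257.5])
def tcp(xy,zg=91): return [xy[0],xy[1],zg-r.grasp_offset]
def turn(xy,y0,y1,zg=91,step=8,feed=30):
    for y in np.linspace(y0,y1,int(np.ceil(abs(y1-y0)/step))+1)[1:]:
        r.move_straight(tcp(xy,zg),R(y),feed)
E
python3 - <<'E'
from h import *
T=wristT();f=r.grab_frame("wrist");W=T@f["T_tool_cam"]
P=lambda u,v,z:atz(f,(260+u/4,120+v/4),z,W)[:2]
def y(a,b,z):
    a,b=P(*a,z),P(*b,z);d=b-a;return np.degrees(np.arctan2(d[1],d[0])).round(1),np.round((a+b)/2,1),np.linalg.norm(d).round(1)
print("latch",y((405,205),(395,375),60));print("lockbar",y((406,416),(394,543),104))
print("white",y((148,85),(147,158),104));print("bar",y((149,72),(146,287),104))
L=y((405,205),(395,375),60)[0]
print("lock est",AX+[44,100.4])
r.move_pose(tcp(LK,200),R(180+23)); s=r.read_state();print(s["clock"],s["qpos"])
T=wristT();f=r.grab_frame("wrist");W=T@f["T_tool_cam"];save(f,"w2.png")
for m in r.mark_of("lock_grip",f)[:1]: print(m["p"],m["at"],atz(f,m["at"],90,W))
E
```

```text
latch (np.float64(24.7), array([539.7, 240. ]), np.float64(52.4))
lockbar (np.float64(23.0), array([580.9, 257. ]), np.float64(38.3))
white (np.float64(24.1), array([521.9, 151.2]), np.float64(18.8))
bar (np.float64(24.1), array([536. , 157.7]), np.float64(56.6))
lock est [581.  258.1]
3.8083 [ 2.11559393e+01  2.79646485e+01  9.51452250e+01 -1.15424333e-02
  5.68631901e+01 -9.18710372e+01]
0.78 [324.4, 225.1] [578.52217586 257.13458103  90.        ]
```

View pics/w2.png

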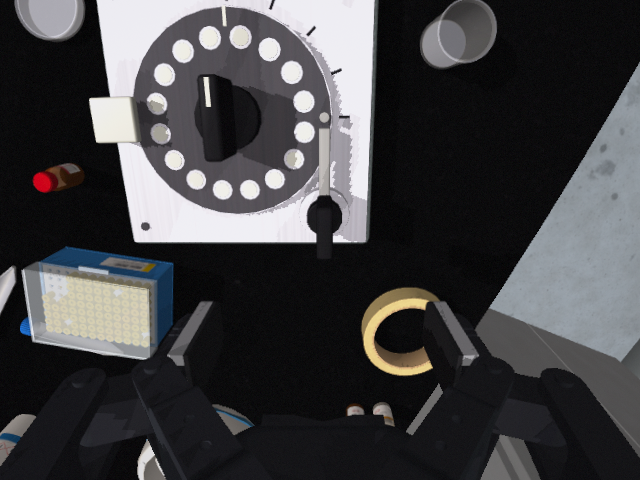

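The lock bar is at (324,225), centred between the fingers (190–450) and upright in the image, so the yaw is right. I'll descend, grip and turn.

```bash
python3 - <<'E'
from h import *
r.move_straight(tcp(LK),R(203.5),100)
s=r.read_state();print(s["clock"],s["contact_force"])
r.clamp(40)
s=r.read_state();print(s["clock"],s["width"]*85,np.round(s["contact_force"],1),np.round(s["wrist_torque"],2))
for a,b in((203.5,185),(185,168),(168,148)):
    turn(LK,a,b);s=r.read_state();print(s["clock"],np.round(s["contact_force"],1),np.round(s["wrist_torque"],2))
T=wristT();f=r.grab_frame("wrist");save(f,"w3.png")
E
```

```text
5.15 [ 0.25253775 -0.41099347  0.08975788]
5.8167 10.694526298913205 [-3.4  3.8  4.2] [ 0.82  0.55 -0.17]
6.5917 [-3.7  8.2  4.1] [1.37 0.73 0.09]
7.3417 [-4.8 11.1  3.2] [ 1.95  0.77 -0.06]
8.1417 [-4.2 15.1  1.8] [ 2.56  0.68 -0.04]
```

View pics/w3.png

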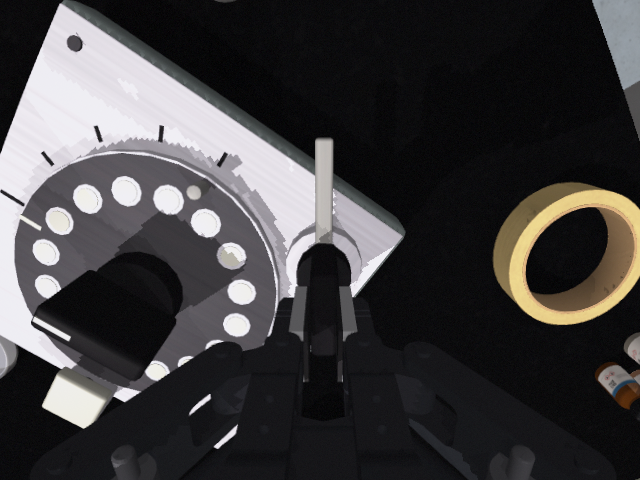

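The latch (323,140→240) has swung about 55° clear of the plate and the plate is still home. I'll release and move to the big knob.

```bash
python3 - <<'E'
from h import *
turn(LK,148,145);r.open_gripper()
r.move_straight(tcp(LK,180),None,120)
r.move_pose(tcp(AX,200),R(203.5));print(r.read_state()["clock"])
f=r.grab_frame("wrist");save(f,"w4.png")
E
```

```text
11.1583
```

View pics/w4.png

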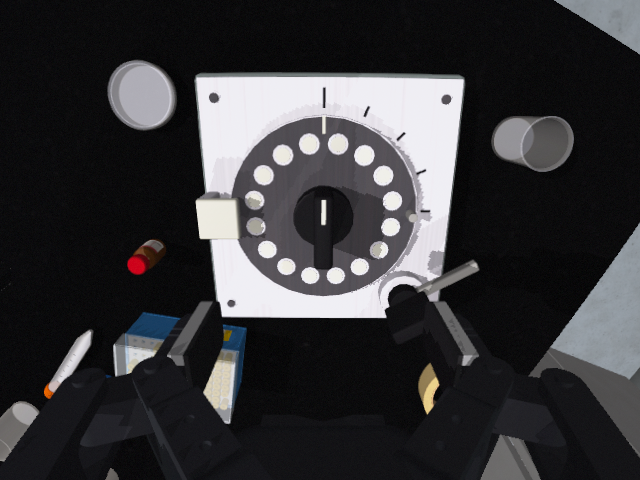

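Lock is at its end stop. The plate is home, with its white line at (324,123) under the home mark (324,97). The knob is centred at (323,215). I'll grip and turn to just short of stop 3, then check.

```bash
python3 - <<'E'
from h import *
r.move_straight(tcp(AX),R(203.5),100)
r.clamp(60)
s=r.read_state();print(s["clock"],s["width"]*85,np.round(s["contact_force"],1),np.round(s["wrist_torque"],2))
y=203.5
for d in(22,44,66):
    turn(AX,y,203.5-d);y=203.5-d
    s=r.read_state();print(s["clock"],np.round(s["contact_force"],1),np.round(s["wrist_torque"],2))
r.wait(.3);T=wristT();f=r.grab_frame("wrist");save(f,"w5.png");np.save("W5",T@f["T_tool_cam"])
f=r.grab_frame("top");cv2.imwrite("pics/t5.png",cv2.resize(f["img"][170:320,205:365,::-1],(640,600),interpolation=cv2.INTER_CUBIC))
E
```

```text
13.1083 11.994536416676562 [-2.8  3.2  6.6] [ 0.65  0.49 -0.04]
13.9333 [-3.3  8.2  7.9] [1.4  0.65 0.04]
14.7583 [-4.2 12.9  6.1] [2.08 0.68 0.02]
15.5833 [-3.8 15.6  3.8] [2.76 0.55 0.04]
```

View pics/w5.png

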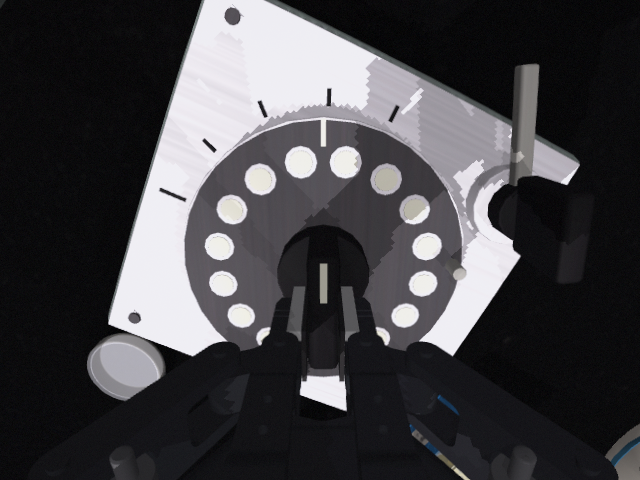

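The plate line is at (323,118–146). The marks are home (172,195), 1 (209,145), 2 (263,108), 3 (329,97) and 4 (394,114), so it sits just short of stop 3. I'll compute the residual.

```bash
python3 - <<'E'
from h import *
f=r.grab_frame("wrist");W=np.load("W5.npy")
a=lambda px,z:np.degrees(np.arctan2(*(atz(f,px,z,W)[:2]-AX)[::-1]))%360
A=np.array([a(p,37) for p in((172,195),(209,145),(263,108),(329,97),(394,114))])
p=np.array([a((323,132),47)]);print(A,np.diff(A),p, "plate angle",A[0]-p,"home by fit",np.mean(A+22.5*np.arange(5)))
print(np.linalg.norm(atz(f,(323,132),47,W)[:2]-AX))
E
```

```text
[203.08332745 180.26890242 157.54915411 135.33448418 112.87671136] [-22.81442503 -22.71974831 -22.21466993 -22.45777282] [137.25680253] plate angle [65.82652491] home by fit 202.82251590348983
73.91203793140534
```

```bash
python3 - <<'E'
from h import *
turn(AX,137.5,135.8);r.wait(1.0)
T=wristT();f=r.grab_frame("wrist");save(f,"w6.png");np.save("W6",T@f["T_tool_cam"])
s=r.read_state();print(s["clock"],s["width"]*85,np.abs(s["qvel"]).max(),np.round(s["contact_force"],1))
# white line centroid on the plate rim
g=f["img"][115:145,305:340].min(2).astype(float);m=g>190;v,u=np.nonzero(m)
n=r.grab_frame("top")
for q in("beaker","petri_dish","vial"):
    for k in r.mark_of(q,n)[:1]: print(q,k["p"],np.round(atz(n,k["at"],0)))
E
```

```text
17.3333 12.210156127525345 0.12808409268799822 [-2.3 16.5  2.8]
petri_dish 0.73 [516. -29.   0.]
vial 0.4 [658.  22.   0.]
```

View pics/w6.png

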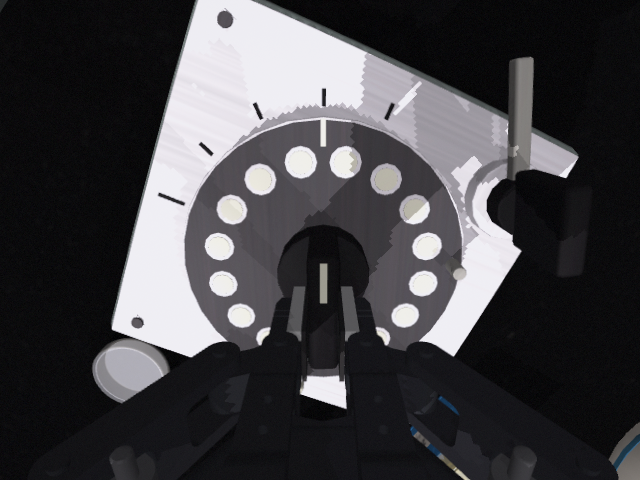

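The plate line (323,132) now lies on the stop 3 mark (324,97), with the lock still open. Handing in.

```bash
python3 -c "
from rig import r
r.finish_job()"
```

```text
the job is handed in; nothing more can be done
```

I unlocked the indexer and turned the big knob to its third stop. The job is handed in with the fingers still holding the knob; `finish_job` gives no verdict.

- **Lock:** I turned the lock knob about 58° clockwise and let go. The picture afterwards showed it at its end stop, with the plate still at home.
- **Big knob:** I gripped it at 60 N and turned it 66°, where the picture gave about 65.7°. I then added 1.7°, and the last picture shows the plate's white line on the stop 3 mark. The arm was practically at rest (0.13°/s at most), with a side force of about 16 N at the wrist.
- **Loose items:** In the last top picture the dish read within about 2 mm of its start. The vial read about 7 mm off, but its first top and scene readings already differed by 11 mm, so I take that as detection noise. The network did not find the beaker in that last picture, so its position was not checked at the end; the arm's planned path stayed clear of it.

The job took about 17 s of the 51 s allowed.

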